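# Sort the loose bolts and pipe sleeves under the wire shelf and click the tally counter

### The arm

A 6-joint arm with a two-finger parallel gripper is mounted at the origin on the work surface. World frame = base frame: x ahead of the robot, y to its left, z up, the work surface at z = 0. Lengths are in mm, angles in rad, forces in N, time in s.
With the tool pointing down it reaches from about 225 to 725 mm from the base axis. Payload 3.1 kg.
Tool frame: the origin (TCP) lies midway between the tips of the shut fingers; the grasp point (between the pads) lies 19 mm behind it; z points along the fingers, y is the line along which they close (so a half turn about z gives the same grasp; the last joint's range is limited). The gripper opens to 85 mm and grips with 20 to 120 N. Pads are 22 mm wide; open, the fingers measure 114 mm over their backs; the gripper's body (76 mm by 85 mm) begins 54 mm behind the grasp point. The pads swing forward as they close: fully open they stand 13 mm farther back than shut.
Start: joints at [-1.451, 0.048, 0.099, 1.622, 0, 1.443], TCP at [128.753, -508.96, 231.312] pointing down, gripper open.
Joint ranges: [-2.91, 2.91], [-0.99, 1.94], [-1.21, 1.42], [-2.12, 2.29], [-1.49, 1.47], [-3.14, 3.14]. Speed limits (rad/s): [2.79, 2.79, 3.14, 3.14, 3.14, 3.14].

### API

Orientations are given as a unit quaternion [x, y, z, w].
In Python, from plant import r, optics gives the robot as it stands.
- The arm moves only by the shell command python3 -m pendant 'ROWS' [FORCE]. ROWS is JSON, one flat list of numbers, 7 for each row, row after row: the shift along the tool's x, y, z in m, then the turn, a rotation vector about the tool's x, y, z in degrees, then the opening, from 0 (shut) to 1 (fully open). In form: [tx, ty, tz, rx, ry, rz, claw, tx, ty, tz, rx, ry, rz, claw, ...]. A call has 1 to 5 rows; each row is the pose to reach, as a shift and turn from the pose commanded when the call began, along the tool's axes at that moment; what a row does not reach only later rows make up. A row lasts 1/12 s, in which the tool goes at most 41.7 mm and 7.16 degrees, less where a joint would pass 70% of its speed; a pose out of reach is approached as far as the arm can. A call with a gripper value outside its range is refused whole. The fingers move at their own pace and stop on an object; FORCE is the grip in N (left out, the last holds). Time passes only in rows, so rows that repeat a pose let the fingers close. It gives the time, the measured TCP pose, the force, the opening and the grip force at its end, in the units of the state.
- r.observe(): the state, without advancing time (a new reading comes with each control period).
- optics.capture(name): name is "scene" or "side" or "wrist"; returns a dict with "color" (480x640x3 uint8, red, green, blue), "fx", "fy", "cx", "cy" (pixels), "k1" (the pictures are not rectified: a ray, as slopes to the right and down, at radius r is drawn at 1 + k1 r^2 times it, then the intrinsics apply), "R" (3x3) and "t" (3): a world point X has camera coordinates R X + t. Camera axes: x right, y down, z forward; pixel columns grow to the right and rows downward; lengths in mm; the calibration is good to about 2 mm. A picture is of the moment at which its call begins. There is no depth.
- r.job_done(): hands the job in; it is judged then, once.
The state is a dict: "time": time; "joint_pos": joint angles; "joint_velocities": joint speeds; "joint_torque": joint torques, N m; "tool_pos": TCP position; "tcp_rot": TCP orientation; "contact_force": force on the tool from outside, world axes, zero at the start; "torque": the same for the moment, N m; "width": opening from 0.0 (shut) to 1.0 (fully open); "finger_force": force on a finger pad.
Only numpy, scipy, OpenCV 4.12 (cv2) and the standard library are available. Lean on these libraries where they do the work, as an engineer would, in place of code of your own. Each camera call takes 0.05 s, during which the arm holds its last target. There are 200 camera calls.

### The job

Clear the loose hardware off the bench: put both hex bolts into the round tin and both pipe sleeves into the square wooden crate, which stand under the wire shelf. When all four are put away, book the lot by pressing the tally counter's plunger all the way down until you feel its stop, without leaning hard on it, and let it spring up again. Leave everything else on the bench where it is.

Things in the scene. Friction and masses are not known exactly. Their poses are not given: they have to be found in the camera images.
- shelf: Fixed wire shelf 420 wide (y), 198 deep (x, away from the robot). Wires along y, 22 apart, undersides 277 mm above the bench; side wires and legs (10 mm) at y +-210. Origin: on the bench under the middle of the front wire; z up. Both bins stand beneath, fronts about level with that wire: reach them from the robot's side, tool leaning some 40 deg, fingertips along +x.
- tin: Fixed round open steel tin, outer diameter 124 mm, wall 4 mm, 55 mm high, floor 4 mm thick, under the shelf, left or right. Its centre is 45 to 65 mm behind the shelf's front wire. Origin: centre of its underside, on the bench; z up.
- crate: Fixed square open wooden crate, outside 130 x 130 mm, wall and floor 7 mm, 55 mm high, under the shelf beside the tin. Its centre is 45 to 65 mm behind the shelf's front wire. Origin: centre of its underside, on the bench; x and y along its sides (parallel to the shelf's), z up.
- bolt_a: Loose steel hex bolt, about 90 g, lying: shank 14 mm thick, 50 long; hexagon head 22 across flats, 10 thick. Origin: on the bench under the shank, 15 mm from the head's underside; x along the shank from head (-25 to -15 mm) to tip (+35 mm); z up. The shank's axis is about 10 mm above the bench at the origin and slopes 4.6 deg down to the tip.
- bolt_a_mid (a point): The point of bolt_a on the shank's axis 15 mm from the underside of the head, near its centre of mass (9.8 mm above its origin).
- bolt_b: Loose steel hex bolt, about 90 g, lying: shank 14 mm thick, 50 long; hexagon head 22 across flats, 10 thick. Origin: on the bench under the shank, 15 mm from the head's underside; x along the shank from head (-25 to -15 mm) to tip (+35 mm); z up. The shank's axis is about 10 mm above the bench at the origin and slopes 4.6 deg down to the tip.
- bolt_b_mid (a point): The point of bolt_b on the shank's axis 15 mm from the underside of the head, near its centre of mass (9.8 mm above its origin).
- sleeve_a: Loose short steel pipe sleeve (plain open tube), about 100 g, standing on end: outer diameter 34 mm, bore 25 mm, 40 mm tall. Origin: centre of its lower end; z along the tube.
- sleeve_a_mid (a point): Middle of sleeve_a, on the tube's axis 20 mm above its origin.
- sleeve_b: Loose short steel pipe sleeve (plain open tube), about 100 g, standing on end: outer diameter 34 mm, bore 25 mm, 40 mm tall. Origin: centre of its lower end; z along the tube.
- sleeve_b_mid (a point): Middle of sleeve_b, on the tube's axis 20 mm above its origin.
- counter: Fixed grey tally counter: a box 70 x 60 mm, 40 mm high, with a 6 mm collar and a vertical spring plunger on top. Origin: centre of its underside, on the bench.
- plunger (a joint): Travel of the counter's plunger: 0 when up, 0.010 m when fully down on its stop. The spring pushes back with about 2.4 N at the start and 8.4 N at the stop, and lifts the plunger again by itself.
- plunger_top (a point): Centre of the top of the plunger's round steel head (28 mm diameter, 7 mm thick), 65 mm above the bench when up; it moves straight down when pressed.
- tape: Bystander: tape measure, black case 66 x 34 mm, 62 mm high, standing. Origin: centre of its underside.
- offcut: Bystander: wood offcut 70 x 45 x 35 mm (high). Origin: centre of its underside.
- wrench: Bystander: steel wrench 150 mm long lying along its x, right and near the robot.
- screwdriver: Bystander: screwdriver lying along its x, right of the shelf.
- glue: Bystander: white bottle 60 mm in diameter, 160 mm tall, far left. Origin: centre of its underside.
- mug: Bystander: white mug 80 mm in diameter, 90 mm tall, far right. Origin: centre of its underside.
- jar: Bystander: lidded glass jar 60 mm in diameter, 70 mm tall, left and near the robot. Origin: centre of its underside.

How it is judged (in metres and radians):
On the way, in this order (a step that is already met when the one before it is completed fails the run):
1. both bolts lie in the tin and both sleeves in the crate, let go (horizontal distance between each of bolt_a_mid, bolt_b_mid and tin below 0.058 m and height (world z) of each of bolt_a_mid, bolt_b_mid, sleeve_a_mid, sleeve_b_mid below 0.052 m and x of sleeve_a_mid in the frame of crate between -0.06 and 0.06 m and y of sleeve_a_mid in the frame of crate between -0.06 and 0.06 m and x of sleeve_b_mid in the frame of crate between -0.06 and 0.06 m and y of sleeve_b_mid in the frame of crate between -0.06 and 0.06 m and contact force between the fingers and bolt_a below 0.1 N and contact force between the fingers and bolt_b below 0.1 N and contact force between the fingers and sleeve_a below 0.1 N and contact force between the fingers and sleeve_b below 0.1 N), for 0.2 s.
2. then the counter's plunger is pressed down to its stop (value of joint plunger above 0.009 m), for 0.05 s.
At the end, for the whole second after the job is handed in: Bolts in the tin (middle within 58 mm of its axis), sleeves in the crate (middle within 60 mm of its centre along each side), all lower than 52 mm, let go and at rest; plunger up again (within 2 mm) after being pressed to within 1 mm of its stop once all four were put away (all of step 1 and linear speed of each of bolt_a, bolt_b, sleeve_a, sleeve_b below 0.03 m/s and value of joint plunger below 0.002 m); the robot touches nothing.
It fails at once if a bystander is shifted by more than 30 mm (distance of any of tape, offcut, wrench, screwdriver, glue, mug, jar from where it was at the start of the episode above 0.03 m).
It fails at once if the counter is pressed with more than 60 N (contact force between any of the fingers, the arm and counter above 60 N).
It also fails if it takes over 70 s, if anything falls off the work surface, if the arm or the gripper's body presses on something with over 40 N, if the wrist force passes 120 N, or if a joint passes its speed limit or range.

## Working session

There is one attempt and no reset: what is moved stays moved. The work goes in short steps, Python scripts to look and compute and a shell command to move; the robot and the scene stay as the last step left them, time stands still between calls to the robot, and variables do not carry over. Pictures are saved under pics/ and viewed, at most 10 in all, crops included, and the job is handed in when it is done.

```bash
ls; mkdir -p pics
python3 - <<'E'
from plant import r, optics
import cv2
for n in ("scene","side"):
    c=optics.capture(n); cv2.imwrite(f"pics/{n}0.png",c["color"][:,:,::-1])
    print(n,{k:(v.tolist() if hasattr(v,'tolist') else v) for k,v in c.items() if k!="color"})
print(r.observe())
E
```

```text
pics
scene {'fx': 540.7044325286461, 'fy': 540.7044325286461, 'cx': 328.2376079503124, 'cy': 238.34625593208753, 'k1': 0.044713394631179515, 'R': [[-0.6480702201140659, 0.7614291837357102, 0.015185122879855555], [0.6492459700945958, 0.5627914691506515, -0.5116106259326308], [-0.39810131890918604, -0.32170073112571757, -0.8590832203436087]], 't': [337.78691625052113, -274.29569691663266, 1513.632178995149]}
side {'fx': 455.5093375051265, 'fy': 455.5093375051265, 'cx': 317.4275581694751, 'cy': 241.64673878689723, 'k1': -0.0678970514291598, 'R': [[0.9554472888309036, -0.2940779856808358, -0.025270864717668838], [-0.1605370890236098, -0.4459093254034167, -0.8805638628549866], [0.24768593281311344, 0.8453892664661482, -0.4732532797882397]], 't': [-482.9815894910748, 149.13689683685965, 819.7203344016546]}
{'time': 0.1, 'joint_pos': array([-1.45079817e+00,  4.86694245e-02,  9.77147856e-02,  1.62202394e+00,
       -1.27750036e-05,  1.44300372e+00]), 'joint_velocities': array([ 0.00160441, -0.00094871,  0.00400626,  0.00019914, -0.00051511,
        0.00280876]), 'joint_torque': array([ 2.09540136e-03, -3.39850116e+01,  3.20936215e+01,  1.57480489e-02,
       -8.70579674e-05,  4.04978834e-06]), 'tool_pos': array([ 128.68100377, -508.39093081,  230.21810265]), 'tcp_rot': array([ 9.92334189e-01,  1.23578588e-01, -2.13509196e-06, -1.09114369e-03]), 'contact_force': array([-0.2664098 ,  0.57069568,  0.17742645]), 'torque': array([-0.02414837,  0.01491881, -0.01846883]), 'finger_force': 0.0, 'width': 0.9993020996220267}
```

View pics/scene0.png

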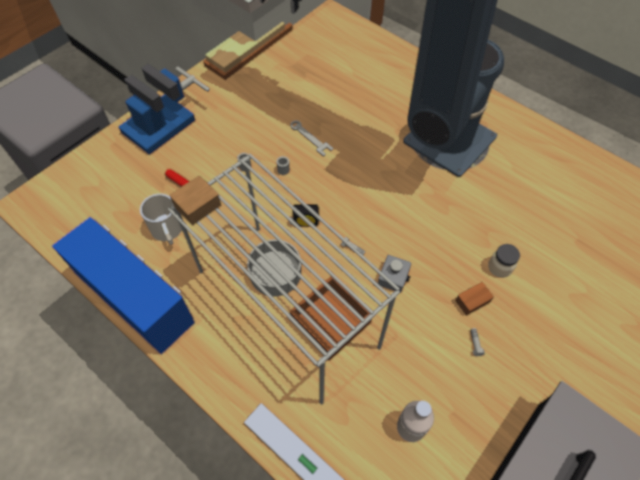

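View pics/side0.png

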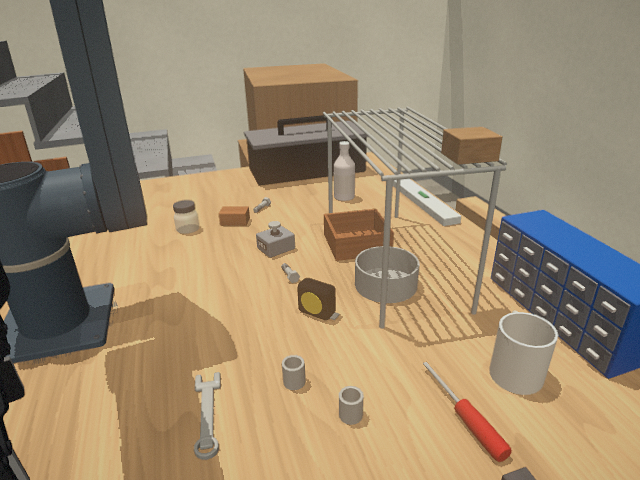

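```bash
cat > h.py <<'E'
import numpy as np, cv2
from plant import r, optics
from scipy.spatial.transform import Rotation as Ro
def cam(n):
    c=optics.capture(n); c["R"]=np.array(c["R"]); c["t"]=np.array(c["t"]); return c
def ray(c,u,v):
    K=np.array([[c["fx"],0,c["cx"]],[0,c["fy"],c["cy"]],[0,0,1.]])
    p=cv2.undistortPoints(np.array([[[u,v]]],float),K,np.array([c["k1"],0,0,0,0.]))[0,0]
    return -c["R"].T@c["t"], c["R"].T@np.array([p[0],p[1],1])
def at(c,u,v,z):
    o,d=ray(c,u,v); return (o+d*(z-o[2])/d[2]).round(1)
def proj(c,X):
    K=np.array([[c["fx"],0,c["cx"]],[0,c["fy"],c["cy"]],[0,0,1.]])
    return cv2.projectPoints(np.array([X],float),cv2.Rodrigues(c["R"])[0],c["t"],K,np.array([c["k1"],0,0,0,0.]))[0][0,0].round(1)
def Rdown(a,lean=0,az=0):
    """tool z: down tilted by lean deg toward azimuth az; tool y horizontal-ish closing direction at azimuth a (deg)"""
    l,z=np.radians(lean),np.radians(az)
    Z=np.array([np.sin(l)*np.cos(z),np.sin(l)*np.sin(z),-np.cos(l)])
    Y=np.array([np.cos(np.radians(a)),np.sin(np.radians(a)),0]); Y-=Z*(Y@Z); Y/=np.linalg.norm(Y)
    return Ro.from_matrix(np.column_stack([np.cross(Y,Z),Y,Z]))
def rel(p,R,cur=None):
    """shift (m) and rotvec (deg) in tool axes from current measured pose to TCP p(mm), rotation R; picks nearer half-turn"""
    s=r.observe(); R0=Ro.from_quat(s["tcp_rot"]); 
    c=[(R0.inv()*R*Ro.from_euler('z',k,degrees=True)).as_rotvec(degrees=True) for k in (0,180)]
    print("shift",(R0.inv().apply(np.array(p)-s["tool_pos"])/1000).round(4),"rot",*[x.round(1) for x in c], "q6",s["joint_pos"][5].round(2),"t",round(s["time"],2))
E
python3 - <<'E'
from h import *
s=cam("scene"); d=cam("side")
def P(n,c,u,v,z): print(n,at(c,u,v,z))
P("sl1 top side",d,292.5,362,40);P("sl1 top scene",s,283,161,40)
P("sl2 top side",d,350.5,395,40);P("sl2 top scene",s,244,158,40)
P("boltA head side",d,294,277,11);P("boltA tip side",d,284,266,8)
P("boltA head scene",s,345,242,11);P("boltA tip sc",s,361,251,8)
P("boltB side L",d,257,209,9);P("boltB R",d,267,201,9)
P("boltB sc top",s,475,333,9);P("boltB sc bot",s,479,353,9)
P("tin side",d,387,265,55);P("tin sc",s,274,267,55)
for u,v in((324,216),(381,211),(391,236),(338,243)):P("crate",d,u,v,55)
P("plunger side",d,275,226,65);P("plunger sc",s,397,263,65)
P("leg",d,384,325,0);P("leg2",d,476,313,0)
P("tape",d,317,300,31);P("jar",d,186,217,35);P("offcut",d,234,216,18)
P("wrench",d,207,375,5);P("wrench",d,206,450,5);P("scr",d,427,365,5);P("scr",d,503,452,8)
for n,c in(("scene",s),("side",d)):
  pass
a=s["color"][140:365,220:520]; b=d["color"][190:300,230:430]
cv2.imwrite("pics/c1.png",cv2.resize(a[:,:,::-1],None,fx=2.6,fy=2.6,interpolation=2))
E
```

```text
sl1 top side [ 383.3 -276.7   40. ]
sl1 top scene [ 381.1 -275.4   40. ]
sl2 top side [ 441.2 -362.7   40. ]
sl2 top scene [ 441.  -358.9   40. ]
boltA head side [453.2 -10.3  11. ]
boltA tip side [445.  43.   8.]
boltA head scene [450.5  -6.4  11. ]
boltA tip sc [443.1  38.2   8. ]
boltB side L [444.4 353.9   9. ]
boltB R [480.8 398.3   9. ]
boltB sc top [441.2 362.4   9. ]
boltB sc bot [474.8 393.8   9. ]
tin side [616.1 -95.6  55. ]
tin sc [629.4 -72.1  55. ]
crate [570.8 155.   55. ]
crate [706.9 135.   55. ]
crate [674.2  10.1  55. ]
crate [557.5  18.8  55. ]
plunger side [447.1 122.5  65. ]
plunger sc [441.5 137.4  65. ]
leg [ 566.9 -196.6    0. ]
leg2 [ 737.9 -220.7    0. ]
tape [ 466.1 -128.1   31. ]
jar [258.8 310.   35. ]
offcut [377.3 310.9  18. ]
wrench [ 259.1 -226.4    5. ]
wrench [ 244.9 -361.8    5. ]
scr [ 586.2 -313.8    5. ]
scr [ 598.7 -486.     8. ]
```

View pics/c1.png

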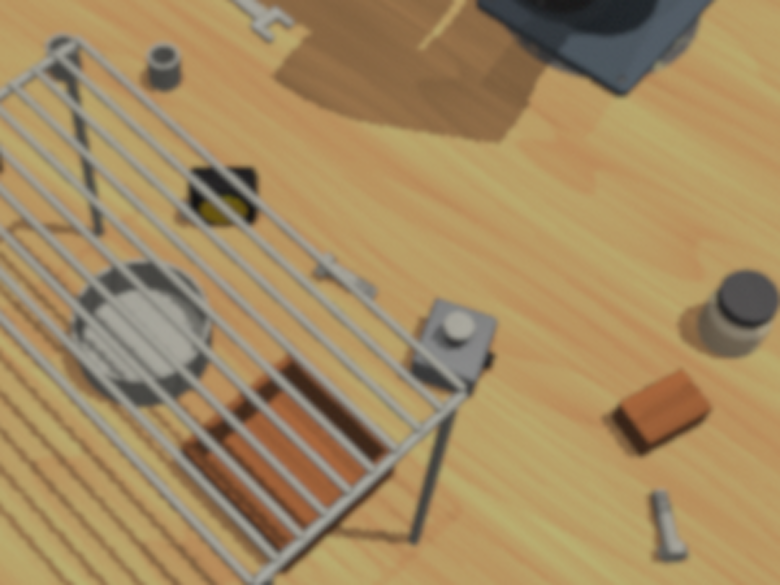

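Run:
```python
from h import *
d=cam("side")
cv2.imwrite("pics/c2.png",cv2.resize(d["color"][100:330,230:510][:,:,::-1],None,fx=2.6,fy=2.6,interpolation=2))
R=Rdown(-90,40,0)
rel([382-.64*70,-276,12+.77*70],R)
rel([382,-276,12],R)
```

```text
shift [ 0.2592 -0.1742  0.1651] rot [-5.  39.8 13.6] [ -57.    -7.2 -156.5] q6 1.44 t 0.25
shift [ 0.3026 -0.1632  0.219 ] rot [-5.  39.8 13.6] [ -57.    -7.2 -156.5] q6 1.44 t 0.25
```

View pics/c2.png

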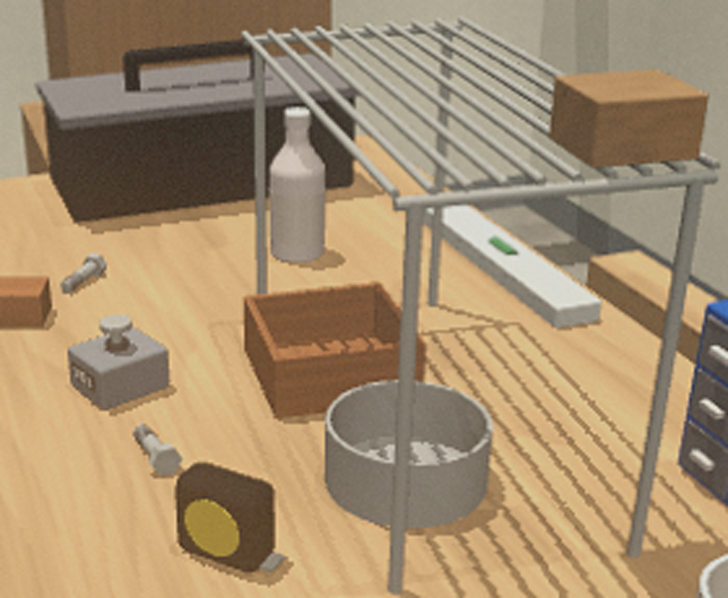

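```bash
python3 - <<'E'
from h import *
s=cam("scene"); d=cam("side")
def P(n,c,u,v,z): print(n,at(c,u,v,z))
D=lambda n,u,v,z:P(n+" side",d,230+u/2.6,100+v/2.6,z)
S=lambda n,u,v,z:P(n+" sc",s,220+u/2.6,140+v/2.6,z)
D("tin",408.5,420,55);S("tin",143,321,55)
for p in((246,300),(380,287),(424,346),(272,363)):D("crate",*p,55)
for p in((183,448),(292,358),(395,463)):S("crate",*p,55)
D("plunger",117,320,65);S("plunger",459,322,65)
D("wire",397,193,280);D("wire",246,36,280);S("wire",75,42,280);S("wire",462,390,280)
D("leg",397,590,0);D("leg",637,555,0)
E
python3 -m pendant '[0.2592,-0.1742,0.1,-5,39.8,13.6,0.8,0.2592,-0.1742,0.1,-5,39.8,13.6,0.8,0.2592,-0.1742,0.1,-5,39.8,13.6,0.8,0.2592,-0.1742,0.1,-5,39.8,13.6,0.8,0.2592,-0.1742,0.1,-5,39.8,13.6,0.8]' 40
python3 - <<'E'
from h import *
R=Rdown(-90,40,0)
rel([382-.64*70,-276,12+.77*70],R)
print(r.observe()["joint_pos"].round(2))
E
```

```text
tin side [621.7 -84.   55. ]
tin sc [621.2 -76.7  55. ]
crate side [573.2 157.7  55. ]
crate side [697.6 142.2  55. ]
crate side [684.2  21.   55. ]
crate side [555.8  35.4  55. ]
crate sc [687.3  31.6  55. ]
crate sc [563.   46.6  55. ]
crate sc [581.4 175.1  55. ]
plunger side [450.2 137.   65. ]
plunger sc [443.9 137.9  65. ]
wire side [ 550.5 -198.3  280. ]
wire side [593.  205.7 280. ]
wire sc [ 551.2 -194.9  280. ]
wire sc [594.7 219.6 280. ]
leg side [ 562.5 -200.7    0. ]
leg side [ 735.4 -221.3    0. ]
time: 0.77
tool_pos: [262.3, -361.0, 168.3]
tcp_rot: [0.956, 0.019, 0.294, 0.001]
contact_force: [0.1, 0.4, 0.7]
width: 0.802
finger_force: 0.0
shift [ 0.0075 -0.0837  0.1275] rot [-0.6  5.8  2.1] [  -9.    -0.9 -177.7] q6 1.59 t 0.77
[-1.52 -0.36 -0.5   1.41  0.6   1.59]
```

```bash
python3 -m pendant '[0.0075,-0.0837,0.11,-0.6,5.8,2.1,0.8,0.0075,-0.0837,0.1275,-0.6,5.8,2.1,0.8,0.0075,-0.0837,0.1275,-0.6,5.8,2.1,0.8,0.0075,-0.0837,0.1275,-0.6,5.8,2.1,0.8,0.0075,-0.0837,0.1275,-0.6,5.8,2.1,0.8]'
python3 - <<'E'
from h import *
R=Rdown(-90,40,0)
rel([382,-276,12],R)
d=cam("wrist");cv2.imwrite("pics/w1.png",d["color"][:,:,::-1])
print(proj(d,[382,-276,40]),proj(d,[382,-276,0]))
E
```

```text
time: 1.18
tool_pos: [335.0, -267.8, 57.8]
tcp_rot: [0.941, 0.0, 0.337, -0.007]
contact_force: [-0.2, 1.1, -1.0]
width: 0.798
finger_force: 0.0
shift [0.0072 0.009  0.0651] rot [-0.8  0.6 -0.3] [  0.9   1.3 179.7] q6 1.87 t 1.18
[337.2 223.3] [335.8 252.2]
```

View pics/w1.png

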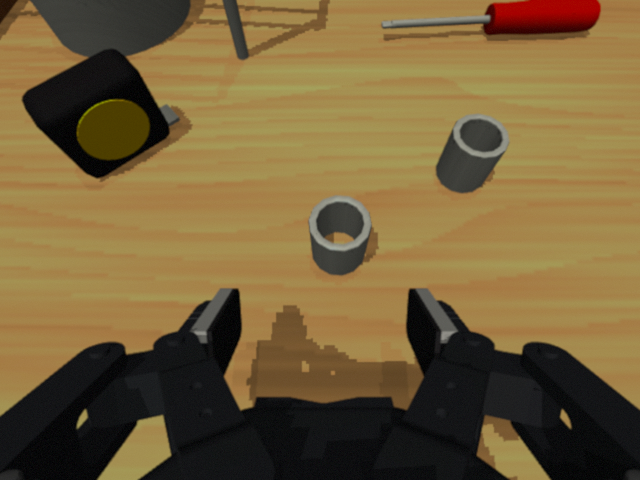

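```bash
python3 -m pendant '[0.008,0.0095,0.035,0,0,0,0.8,0.008,0.0095,0.067,0,0,0,0.8,0.008,0.0095,0.067,0,0,0,0.8,0.008,0.0095,0.067,0,0,0,0.2,0.008,0.0095,0.067,0,0,0,0.2]' 40
python3 -m pendant '[0,0,0,0,0,0,0.2,0,0,0,0,0,0,0.2,0,0,0,0,0,0,0.2,0,0,0,0,0,0,0.2,0,0,0,0,0,0,0.2]'
```

```text
time: 1.65
tool_pos: [384.5, -286.7, 20.4]
tcp_rot: [0.94, 0.001, 0.34, -0.0]
contact_force: [-0.3, 1.1, 1.6]
width: 0.532
finger_force: 0.7
time: 2.07
tool_pos: [384.6, -287.5, 21.0]
tcp_rot: [0.94, 0.001, 0.34, 0.001]
contact_force: [-3.1, -0.2, 6.1]
width: 0.37
finger_force: 40.5
```

```bash
python3 -m pendant '[0.03,0,-0.036,0,0,0,0.2,0.061,0,-0.073,0,0,0,0.2,0.061,0,-0.073,0,0,0,0.2,0.068,-0.04,-0.067,0,0,0,0.2,0.074,-0.08,-0.061,0,0,0,0.2]'
python3 -m pendant '[0.044,-0.314,0.036,0,0,0,0.2,0.044,-0.314,0.036,0,0,0,0.2,0.044,-0.314,0.036,0,0,0,0.2,0.044,-0.314,0.036,0,0,0,0.2,0.044,-0.314,0.036,0,0,0,0.2]'
python3 -m pendant '[0.02,-0.105,0.016,0,0,0,0.2,0.02,-0.105,0.016,0,0,0,0.2,0.02,-0.105,0.016,0,0,0,0.2,0.02,-0.105,0.016,0,0,0,0.2,0.02,-0.105,0.016,0,0,0,0.2]'
python3 - <<'E'
from h import *
R=Rdown(-90,40,0)
rel([570,107,88],R)
rel([659,107,82],R)
print(r.observe()["joint_pos"].round(2))
E
```

```text
time: 2.48
tool_pos: [402.1, -208.0, 115.0]
tcp_rot: [0.941, -0.002, 0.339, 0.001]
contact_force: [0.2, 1.1, -1.5]
width: 0.371
finger_force: 40.6
time: 2.9
tool_pos: [458.4, -11.1, 113.7]
tcp_rot: [0.942, -0.0, 0.337, -0.001]
contact_force: [1.7, 0.2, -1.0]
width: 0.37
finger_force: 40.6
time: 3.32
tool_pos: [482.9, 78.6, 113.3]
tcp_rot: [0.942, 0.011, 0.335, -0.005]
contact_force: [-0.3, -1.1, -1.5]
width: 0.364
finger_force: 40.7
shift [ 0.0521 -0.0262  0.0751] rot [-1.   0.9  1. ] [  -1.3   -1.5 -178.9] q6 3.14 t 3.32
shift [ 0.1173 -0.024   0.1359] rot [-1.   0.9  1. ] [  -1.3   -1.5 -178.9] q6 3.14 t 3.32
[ 0.02 -0.84 -0.96  0.77  0.    3.14]
```

```bash
T='python3 -m pendant'
python3 -m pendant '[0,0,0,0,0,-36,0.2,0,0,0,0,0,-36,0.2,0,0,0,0,0,-36,0.2,0,0,0,0,0,-36,0.2,0,0,0,0,0,-36,0.2]' >/dev/null
python3 -m pendant '[0,0,0,0,0,-36,0.2,0,0,0,0,0,-36,0.2,0,0,0,0,0,-36,0.2,0,0,0,0,0,-36,0.2,0,0,0,0,0,-36,0.2]' >/dev/null
python3 -m pendant '[0,0,0,0,0,-36,0.2,0,0,0,0,0,-36,0.2,0,0,0,0,0,-36,0.2,0,0,0,0,0,-36,0.2,0,0,0,0,0,-36,0.2]' >/dev/null
python3 -m pendant '[0,0,0,0,0,-36,0.2,0,0,0,0,0,-36,0.2,0,0,0,0,0,-36,0.2,0,0,0,0,0,-36,0.2,0,0,0,0,0,-36,0.2]' >/dev/null
python3 -m pendant '[0,0,0,0,0,-36,0.2,0,0,0,0,0,-36,0.2,0,0,0,0,0,-36,0.2,0,0,0,0,0,-36,0.2,0,0,0,0,0,-36,0.2]'
python3 - <<'E'
from h import *
R=Rdown(90,40,0)
rel([570,107,88],R)
rel([659,107,82],R)
print(r.observe()["joint_pos"].round(2))
E
```

```text
time: 5.4
tool_pos: [483.4, 74.3, 113.7]
tcp_rot: [-0.002, 0.942, 0.005, 0.336]
contact_force: [0.1, -0.2, -1.3]
width: 0.371
finger_force: 40.7
shift [-0.0508  0.0318  0.075 ] rot [ 0.7 -0.8  0. ] [   1.2    1.  -179.9] q6 0.01 t 5.4
shift [-0.116   0.0311  0.1359] rot [ 0.7 -0.8  0. ] [   1.2    1.  -179.9] q6 0.01 t 5.4
[ 0.01 -0.84 -0.96  0.77  0.    0.01]
```

```bash
python3 -m pendant '[-0.051,0.032,0.075,0.7,-0.8,0,0.2,-0.051,0.032,0.075,0.7,-0.8,0,0.2,-0.051,0.032,0.075,0.7,-0.8,0,0.2,-0.051,0.032,0.075,0.7,-0.8,0,0.2,-0.051,0.032,0.075,0.7,-0.8,0,0.2]'
python3 - <<'E'
from h import *
d=cam("wrist");s=r.observe()
print(Ro.from_quat(s["tcp_rot"]).inv().apply(-d["R"].T@d["t"]-s["tool_pos"]))
cv2.imwrite("pics/s2.png",cam("side")["color"][:,:,::-1])
rel([659,107,82],Rdown(90,40,0))
E
```

```text
time: 5.82
tool_pos: [569.6, 108.0, 87.0]
tcp_rot: [0.002, 0.94, 0.001, 0.341]
contact_force: [0.4, -0.6, -1.0]
width: 0.375
finger_force: 40.7
[  66.84967055   -1.55229775 -141.18662363]
shift [-0.0637 -0.0017  0.0628] rot [ 0.1  0.1 -0.2] [ 1.000e-01 -1.000e-01  1.798e+02] q6 0.09 t 5.92
```

View pics/s2.png

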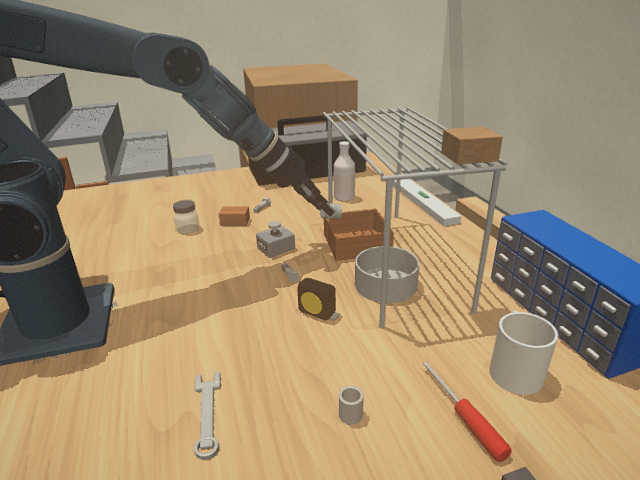

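```bash
python3 -m pendant '[-0.064,-0.002,0.063,0,0,0,0.2,-0.064,-0.002,0.063,0,0,0,0.2,-0.064,-0.002,0.063,0,0,0,0.2,-0.038,-0.002,0.094,0,0,0,0.2,-0.038,-0.002,0.094,0,0,0,0.2]'
python3 -m pendant '[0,0,0,0,0,0,0.2,0,0,0,0,0,0,0.55,0,0,0,0,0,0,0.55,0,0,0,0,0,0,0.55,-0.013,0,-0.0155,0,0,0,0.55]'
python3 -m pendant '[-0.026,0,-0.031,0,0,0,0.55,0.03,0,-0.085,0,0,0,0.55,0.05,0,-0.12,0,0,0,0.55,0.05,0,-0.12,0,0,0,0.55,0.05,0,-0.12,0,0,0,0.55]'
```

```text
time: 6.33
tool_pos: [662.8, 107.6, 44.3]
tcp_rot: [0.001, 0.938, 0.001, 0.346]
contact_force: [-1.3, -1.9, 2.0]
width: 0.37
finger_force: 49.2
time: 6.75
tool_pos: [655.4, 108.9, 55.7]
tcp_rot: [-0.001, 0.941, 0.002, 0.338]
contact_force: [-1.2, -1.1, -1.2]
width: 0.547
finger_force: 0.0
time: 7.17
tool_pos: [540.6, 109.4, 123.1]
tcp_rot: [-0.001, 0.939, 0.003, 0.344]
contact_force: [1.1, 0.0, -0.1]
width: 0.552
finger_force: 0.0
```

```bash
python3 -m pendant '[0.095,-0.439,-0.075,0,0,0,0.8,0.095,-0.439,-0.075,0,0,0,0.8,0.095,-0.439,-0.075,0,0,0,0.8,0.095,-0.439,-0.075,0,0,0,0.8,0.095,-0.439,-0.075,0,0,0,0.8]'
python3 -m pendant '[0.052,-0.24,-0.041,0,0,0,0.8,0.052,-0.24,-0.041,0,0,0,0.8,0.052,-0.24,-0.041,0,0,0,0.8,0.052,-0.24,-0.041,0,0,0,0.8,0.052,-0.24,-0.041,0,0,0,0.8]'
python3 - <<'E'
from h import *
R=Rdown(90,40,0)
rel([441-.64*60,-361,12+.77*60],R)
rel([443,-361,14],R)
print(r.observe()["joint_pos"].round(2))
E
```

```text
time: 7.58
tool_pos: [489.1, -93.2, 120.2]
tcp_rot: [-0.002, 0.939, 0.001, 0.344]
contact_force: [1.1, -0.4, -0.7]
width: 0.805
finger_force: 0.0
time: 8.0
tool_pos: [433.6, -295.8, 117.5]
tcp_rot: [-0.0, 0.939, 0.0, 0.343]
contact_force: [1.4, 0.2, 0.0]
width: 0.797
finger_force: 0.0
shift [ 0.062  -0.0651  0.0252] rot [0.1 0.2 0. ] [-2.0e-01  1.0e-01 -1.8e+02] q6 -0.97 t 8.0
shift [ 0.0596 -0.0652  0.085 ] rot [0.1 0.2 0. ] [-2.0e-01  1.0e-01 -1.8e+02] q6 -0.97 t 8.0
[-1.09 -0.44 -0.7   0.93  0.61 -0.97]
```

```bash
python3 -m pendant '[0.062,-0.055,0.025,0,0,0,0.8,0.062,-0.055,0.025,0,0,0,0.8,0.062,-0.055,0.025,0,0,0,0.8,0.062,-0.055,0.025,0,0,0,0.8,0.062,-0.055,0.025,0,0,0,0.8]'
python3 - <<'E'
from h import *
d=cam("wrist")
rel([443,-361,14],Rdown(90,40,0))
g=d["color"]; p=proj(d,[441,-361,40]); print(p)
cv2.imwrite("pics/w2.png",g[:,:,::-1])
E
```

```text
time: 8.42
tool_pos: [403.7, -347.7, 57.6]
tcp_rot: [-0.001, 0.939, 0.002, 0.343]
contact_force: [0.6, -0.7, -0.8]
width: 0.799
finger_force: 0.0
shift [-0.0008 -0.0134  0.0591] rot [0.2 0.1 0.1] [  -0.2    0.3 -179.9] q6 -1.12 t 8.47
[301.2 301.7]
```

View pics/w2.png

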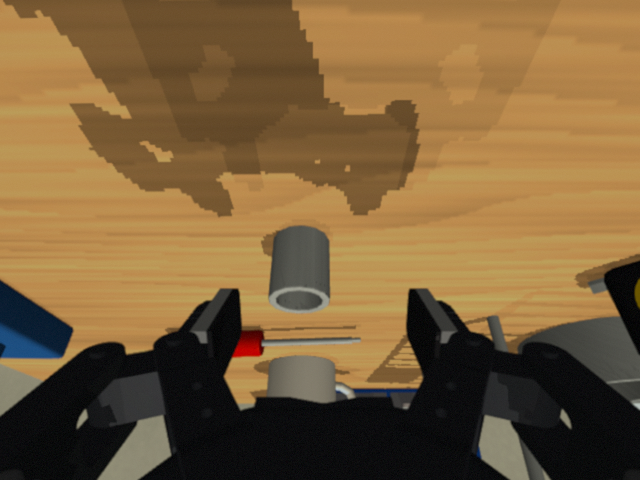

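```bash
python3 -m pendant '[0,-0.012,0.03,0,0,0,0.8,-0.001,-0.012,0.059,0,0,0,0.8,-0.001,-0.012,0.059,0,0,0,0.8,-0.001,-0.012,0.059,0,0,0,0.2,-0.001,-0.012,0.059,0,0,0,0.2]'
python3 -m pendant '[0,0,0,0,0,0,0.2,0,0,0,0,0,0,0.2,0,0,0,0,0,0,0.2,-0.04,0,-0.048,0,0,0,0.2,-0.067,0,-0.08,0,0,0,0.2]'
python3 - <<'E'
from h import *
R=Rdown(90,40,0)
rel([480,60,120],R)
E
```

```text
time: 8.88
tool_pos: [443.4, -359.2, 14.7]
tcp_rot: [-0.002, 0.939, 0.001, 0.343]
contact_force: [-1.6, -0.7, 0.7]
width: 0.526
finger_force: 0.0
time: 9.3
tool_pos: [439.5, -356.5, 91.8]
tcp_rot: [0.001, 0.941, 0.006, 0.34]
contact_force: [0.6, -1.4, 0.1]
width: 0.373
finger_force: 40.5
shift [-0.0464  0.4167  0.0084] rot [ 0.6 -0.3 -0.4] [ -0.5  -0.9 179.6] q6 -1.03 t 9.3
```

```bash
python3 -m pendant '[-0.028,0.419,0.024,0,0,0,0.2,-0.028,0.419,0.024,0,0,0,0.2,-0.028,0.419,0.024,0,0,0,0.2,-0.028,0.419,0.024,0,0,0,0.2,-0.028,0.419,0.024,0,0,0,0.2]'
python3 -m pendant '[-0.014,0.215,0.012,0,0,0,0.2,-0.014,0.215,0.012,0,0,0,0.2,-0.014,0.215,0.012,0,0,0,0.2,-0.014,0.215,0.012,0,0,0,0.2,-0.014,0.215,0.012,0,0,0,0.2]'
python3 - <<'E'
from h import *
R=Rdown(90,40,0)
rel([530,82,84],R)
rel([605,82,84],R)
rel([605,82,40],R)
E
```

```text
time: 9.72
tool_pos: [458.8, -151.6, 95.8]
tcp_rot: [0.001, 0.94, 0.002, 0.342]
contact_force: [2.1, 1.0, -0.6]
width: 0.369
finger_force: 40.5
time: 10.13
tool_pos: [476.4, 56.4, 97.4]
tcp_rot: [0.0, 0.939, 0.001, 0.344]
contact_force: [1.2, -0.0, -2.4]
width: 0.371
finger_force: 40.5
shift [-0.0322  0.0255  0.0449] rot [ 0.1  0.2 -0.1] [  0.3  -0.2 179.9] q6 -0.03 t 10.13
shift [-0.0895  0.0255  0.0933] rot [ 0.1  0.2 -0.1] [  0.3  -0.2 179.9] q6 -0.03 t 10.13
shift [-0.0611  0.0253  0.1269] rot [ 0.1  0.2 -0.1] [  0.3  -0.2 179.9] q6 -0.03 t 10.13
```

```bash
python3 -m pendant '[-0.032,0.02,0.042,0,0,0,0.2,-0.06,0.022,0.068,0,0,0,0.2,-0.089,0.022,0.093,0,0,0,0.2,-0.089,0.022,0.093,0,0,0,0.2,-0.089,0.022,0.093,0,0,0,0.2]'
python3 -m pendant '[0.028,0,0.033,0,0,0,0.2,0.028,0,0.033,0,0,0,0.2,0.028,0,0.033,0,0,0,0.2,0.028,0,0.033,0,0,0,0.55,0.028,0,0.033,0,0,0,0.55]'
python3 -m pendant '[0,0,0,0,0,0,0.55,-0.013,0,-0.015,0,0,0,0.55,-0.027,0,-0.032,0,0,0,0.55,-0.02,0,-0.072,0,0,0,0.55,0.015,0,-0.102,0,0,0,0.55]'
python3 -m pendant '[0.048,0,-0.04,0,0,0,0.9,0.048,0,-0.04,0,0,0,0.9,0.048,0,-0.04,0,0,0,0.9,0.048,0,-0.04,0,0,0,0.9,0.048,0,-0.04,0,0,0,0.9]'
python3 - <<'E'
from h import *
cv2.imwrite("pics/s3.png",cv2.resize(cam("side")["color"][180:340,220:440][:,:,::-1],None,fx=3,fy=3,interpolation=2))
# bolt A: axis direction
a=np.degrees(np.arctan2(46,-7.5)); print(a)
R=Rdown(a-90,0,0)
rel([449,15,120],R); print(r.observe()["joint_pos"].round(2))
E
```

```text
time: 10.55
tool_pos: [606.6, 77.8, 81.4]
tcp_rot: [-0.001, 0.94, 0.002, 0.341]
contact_force: [-0.5, 0.4, -0.5]
width: 0.373
finger_force: 40.6
time: 10.97
tool_pos: [603.3, 82.5, 39.6]
tcp_rot: [-0.003, 0.94, 0.008, 0.342]
contact_force: [3.0, 10.9, -5.5]
width: 0.547
finger_force: 5.1
time: 11.38
tool_pos: [537.2, 77.0, 119.8]
tcp_rot: [-0.0, 0.937, 0.002, 0.35]
contact_force: [-0.1, -0.2, 3.0]
width: 0.545
finger_force: 0.0
time: 11.8
tool_pos: [470.7, 77.0, 110.7]
tcp_rot: [-0.001, 0.939, 0.002, 0.345]
contact_force: [0.1, 0.2, -0.3]
width: 0.902
finger_force: 0.0
99.26022153117148
shift [ 0.0099 -0.0619 -0.0219] rot [28.5 33.1 77.2] [-34.5  29.7 -94.6] q6 0.03 t 11.85
[ 0.03 -0.92 -1.01  0.78 -0.02  0.03]
```

View pics/s3.png

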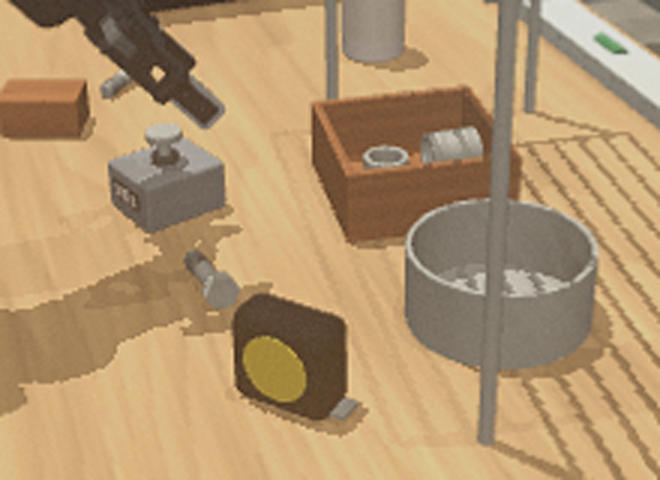

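```bash
python3 -m pendant '[-0.002,-0.062,-0.036,0,35,0,0.9,-0.002,-0.062,-0.036,0,35,0,0.9,-0.002,-0.062,-0.036,0,35,0,0.9,-0.002,-0.062,-0.036,0,35,0,0.9,-0.002,-0.062,-0.036,0,35,0,0.9]'
python3 -m pendant '[0,0,0,0,5,0,0.9,0,0,0,0,5,7,0.9,0,0,0,0,5,14,0.9,0,0,0,0,5,21,0.9,0,0,0,0,5,28,0.9]'
python3 -m pendant '[0,0,0,0,0,35,0.9,0,0,0,0,0,35,0.9,0,0,0,0,0,35,0.9,0,0,0,0,0,35,0.9,0,0,0,0,0,35,0.9]'
cat >> h.py <<'E'
def bolt(c,mid,pad=60):
    """grey blob near predicted bolt -> its outline on plane z=9: centre, axis angle, length; which end is thick"""
    u,v=proj(c,[*mid,9]).astype(int); h=cv2.cvtColor(c["color"],cv2.COLOR_RGB2HSV)
    m=(h[:,:,1]<60).astype(np.uint8)
    m=cv2.morphologyEx(m,cv2.MORPH_OPEN,np.ones((3,3)))
    n,l,st,ce=cv2.connectedComponentsWithStats(m)
    for i in range(1,n):
        if st[i,4]>150 and np.hypot(*(ce[i]-[u,v]))<150:
            ys,xs=np.nonzero(l==i); k=slice(None,None,max(1,len(xs)//400))
            P=np.array([at(c,x,y,9)[:2] for x,y in zip(xs[k],ys[k])])
            w,V=np.linalg.eigh(np.cov(P.T)); a=V[:,1]; q=(P-P.mean(0))@a; e=(P-P.mean(0))@V[:,0]
            lo,hi=np.percentile(q,[1,99])
            print("blob",st[i],"ctr",P.mean(0).round(1),"axis",np.degrees(np.arctan2(a[1],a[0])).round(1),"ends",(P.mean(0)+lo*a).round(1),(P.mean(0)+hi*a).round(1),"width lo/hi",np.ptp(e[q<lo+9]).round(1),np.ptp(e[q>hi-9]).round(1))
E
python3 - <<'E'
from h import *
c=cam("wrist"); print(proj(c,[449,15,9])); bolt(c,(449,15))
rel([449,15,60],Rdown(9.3)); print(r.observe()["joint_pos"].round(2))
E
```

```text
time: 12.27
tool_pos: [450.7, 13.6, 137.4]
tcp_rot: [-0.0, 0.999, 0.001, 0.042]
contact_force: [-0.3, -0.3, 0.2]
width: 0.901
finger_force: 0.0
time: 12.68
tool_pos: [449.6, 14.6, 135.1]
tcp_rot: [0.243, 0.97, 0.012, -0.002]
contact_force: [0.2, -0.0, 0.0]
width: 0.9
finger_force: 0.0
time: 13.1
tool_pos: [449.4, 14.6, 135.6]
tcp_rot: [0.524, 0.852, 0.011, -0.005]
contact_force: [-1.0, -0.8, 0.5]
width: 0.9
finger_force: 0.0
[321.  232.1]
blob [ 296  192   47   80 1556] ctr [449.5  12.8] axis 98.0 ends [453.4 -14.8] [444.9  45.5] width lo/hi 24.4 11.3
shift [-0.0011 -0.0012  0.0756] rot [ 0.6 -1.3 17.3] [   1.8    0.9 -162.6] q6 0.97 t 13.15
[-0.13 -0.15 -0.28  1.44  0.02  0.97]
```

```bash
python3 -m pendant '[0,-0.002,0.075,0.6,-1.3,18,0.6,0,-0.002,0.075,0.6,-1.3,18,0.6,0,-0.002,0.075,0.6,-1.3,18,0.6,0,-0.002,0.075,0.6,-1.3,18,0.6,0,-0.002,0.075,0.6,-1.3,18,0.6]'
python3 - <<'E'
from h import *
rel([450,11,4],Rdown(8))
E
```

```text
time: 13.57
tool_pos: [447.3, 15.8, 61.0]
tcp_rot: [0.647, 0.762, 0.0, 0.0]
contact_force: [0.6, 0.4, 0.2]
width: 0.601
finger_force: 0.0
shift [-0.0051  0.0019  0.057 ] rot [0.  0.  1.4] [  -0.     0.  -178.6] q6 1.29 t 13.57
```

```bash
python3 -m pendant '[-0.005,0.002,0.035,0,0,1,0.6,-0.005,0.002,0.057,0,0,1,0.6,-0.005,0.002,0.057,0,0,1,0.3,-0.005,0.002,0.057,0,0,1,0,-0.005,0.002,0.057,0,0,1,0]' 50
python3 -m pendant '[0,0,0,0,0,0,0,0,0,0,0,0,0,0,0,0,0,0,0,0,0,0,0,-0.03,0,0,0,0,0,0,-0.06,0,0,0,0]'
python3 -m pendant '[0,0,-0.06,0,0,-35,0,0,0,-0.06,0,0,-35,0,0,0,-0.06,0,0,-35,0,0,0,-0.06,0,0,-35,0,0,0,-0.06,0,0,-35,0]'
python3 -m pendant '[0,0,0,0,0,-35,0,0,0,0,0,0,-35,0,0,0,0,0,0,-35,0,0,0,0,0,0,-35,0,0,0,0,0,0,-35,0]'
python3 - <<'E'
from h import *
rel([480,-75,140],Rdown(90,40,0)); print(r.observe()["joint_pos"].round(2))
E
```

```text
time: 13.98
tool_pos: [451.5, 11.0, 6.8]
tcp_rot: [0.654, 0.756, 0.001, 0.002]
contact_force: [-1.1, -0.9, 1.5]
width: 0.179
finger_force: 0.4
time: 14.4
tool_pos: [447.0, 11.7, 63.6]
tcp_rot: [0.655, 0.756, -0.001, -0.001]
contact_force: [0.4, 0.2, -0.8]
width: 0.136
finger_force: 49.7
time: 14.82
tool_pos: [449.9, 11.4, 125.9]
tcp_rot: [0.394, 0.919, 0.0, 0.002]
contact_force: [0.1, 0.2, 0.1]
width: 0.135
finger_force: 49.7
time: 15.23
tool_pos: [449.2, 11.4, 124.9]
tcp_rot: [0.1, 0.995, -0.0, 0.001]
contact_force: [0.5, 0.3, -1.7]
width: 0.141
finger_force: 49.6
shift [-0.0473 -0.0786 -0.015 ] rot [ -4.  -39.8 -11. ] [-57.7   5.8 159. ] q6 0.08 t 15.23
[-0.12 -0.15 -0.3   1.42 -0.    0.08]
```

```bash
python3 -m pendant '[-0.047,-0.079,-0.015,-4,-39.8,-11,0,-0.047,-0.079,-0.015,-4,-39.8,-11,0,-0.047,-0.079,-0.015,-4,-39.8,-11,0,-0.047,-0.079,-0.015,-4,-39.8,-11,0,-0.047,-0.079,-0.015,-4,-39.8,-11,0]'
python3 - <<'E'
from h import *
R=Rdown(90,40,0)
rel([540,-81,98],R);rel([623,-81,92],R)
E
```

```text
time: 15.65
tool_pos: [479.9, -76.4, 141.7]
tcp_rot: [0.016, 0.954, -0.002, 0.301]
contact_force: [-1.3, 0.8, -0.5]
width: 0.132
finger_force: 49.6
shift [-0.0243 -0.003   0.0703] rot [-0.8 -5.  -1.6] [ -7.8   1.3 178.2] q6 -0.35 t 15.65
shift [-0.0888 -0.0004  0.1228] rot [-0.8 -5.  -1.6] [ -7.8   1.3 178.2] q6 -0.35 t 15.65
```

```bash
python3 -m pendant '[-0.024,-0.003,0.07,-0.8,-5,-1.6,0,-0.024,-0.003,0.07,-0.8,-5,-1.6,0,-0.056,-0.002,0.097,-0.8,-5,-1.6,0,-0.089,0,0.123,-0.8,-5,-1.6,0,-0.089,0,0.123,-0.8,-5,-1.6,0]'
python3 - <<'E'
from h import *
R=Rdown(90,40,0)
rel([623,-81,92],R);rel([623,-81,42],R)
E
```

```text
time: 16.07
tool_pos: [624.2, -79.3, 82.4]
tcp_rot: [0.001, 0.942, 0.002, 0.335]
contact_force: [-1.8, -0.2, -0.8]
width: 0.14
finger_force: 50.9
shift [-0.0051 -0.0017 -0.0082] rot [ 0.2 -0.9 -0.2] [ -1.4  -0.3 179.8] q6 -0.27 t 16.07
shift [ 0.0265 -0.0019  0.0306] rot [ 0.2 -0.9 -0.2] [ -1.4  -0.3 179.8] q6 -0.27 t 16.07
```

```bash
python3 -m pendant '[0.0265,-0.002,0.031,0,0,0,0,0.0265,-0.002,0.031,0,0,0,0,0.0265,-0.002,0.031,0,0,0,0,0.0265,-0.002,0.031,0,0,0,0.4,0.0265,-0.002,0.031,0,0,0,0.4]'
python3 -m pendant '[0,0,0,0,0,0,0.4,-0.015,0,-0.017,0,0,0,0.4,-0.029,0,-0.034,0,0,0,0.4,0,0,-0.064,0,0,0,0.4,0.024,0,-0.092,0,0,0,0.4]'
python3 -m pendant '[0.05,0,-0.08,0,0,0,0.6,0.05,0,-0.08,0,0,0,0.6,0.05,0.05,-0.08,0,0,0,0.6,0.05,0.09,-0.08,0,0,0,0.6,0.05,0.13,-0.08,0,0,0,0.6]'
python3 - <<'E'
from h import *
s=cam("side")["color"][270:345,350:430]
cv2.imwrite("pics/s4.png",cv2.resize(cam("side")["color"][180:340,220:440][:,:,::-1],None,fx=3,fy=3,interpolation=2))
rel([450,365,150],Rdown(135)); print(r.observe()["joint_pos"].round(2))
E
```

```text
time: 16.48
tool_pos: [623.9, -82.6, 52.7]
tcp_rot: [0.001, 0.94, -0.0, 0.342]
contact_force: [0.3, 0.9, 1.1]
width: 0.392
finger_force: 0.0
time: 16.9
tool_pos: [546.1, -82.4, 108.7]
tcp_rot: [0.0, 0.94, -0.0, 0.341]
contact_force: [-1.6, -0.2, 0.1]
width: 0.399
finger_force: 0.0
time: 17.32
tool_pos: [458.4, 38.7, 135.8]
tcp_rot: [0.007, 0.941, -0.001, 0.339]
contact_force: [2.1, 1.3, -0.9]
width: 0.601
finger_force: 0.0
shift [-0.0075  0.3125 -0.0105] rot [-14.9  37.7 -42.2] [ 46.7  18.5 129.3] q6 -0.07 t 17.42
[-0.08 -0.99 -0.98  0.89  0.06 -0.07]
```

```bash
python3 -m pendant '[-0.0075,0.3125,-0.0105,-14.9,37.7,-42.2,0.9,-0.0075,0.3125,-0.0105,-14.9,37.7,-42.2,0.9,-0.0075,0.3125,-0.0105,-14.9,37.7,-42.2,0.9,-0.0075,0.3125,-0.0105,-14.9,37.7,-42.2,0.9,-0.0075,0.3125,-0.0105,-14.9,37.7,-42.2,0.9]'
python3 - <<'E'
from h import *
rel([450,365,150],Rdown(135)); print(r.observe()["joint_pos"].round(2))
E
```

```text
time: 17.83
tool_pos: [458.8, 253.0, 147.1]
tcp_rot: [-0.236, 0.962, 0.0, 0.137]
contact_force: [0.4, -0.2, 2.0]
width: 0.901
finger_force: 0.0
shift [-0.0442  0.1033  0.0021] rot [ -6.1  14.6 -17.3] [ 20.9   8.6 161.2] q6 -0.09 t 17.83
[ 0.4  -0.25 -0.38  1.17 -0.04 -0.09]
```

View pics/s4.png

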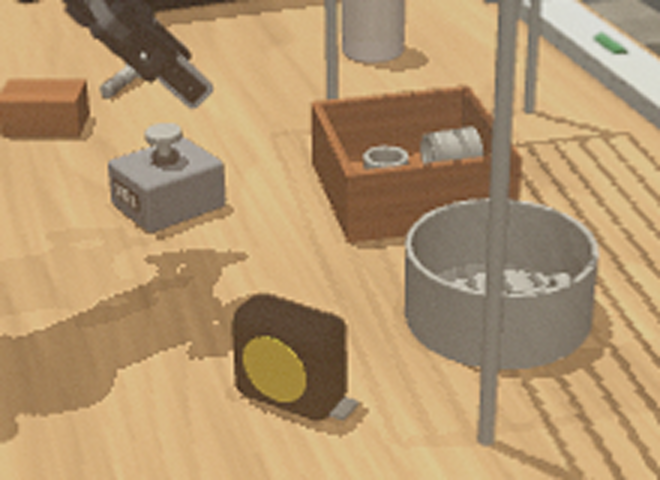

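```bash
python3 -m pendant '[-0.044,0.103,0.002,-6.1,14.6,-17.3,0.9,-0.044,0.103,0.002,-6.1,14.6,-17.3,0.9,-0.044,0.103,0.002,-6.1,14.6,-17.3,0.9,-0.044,0.103,0.002,-6.1,14.6,-17.3,0.9,-0.044,0.103,0.002,-6.1,14.6,-17.3,0.9]'
python3 - <<'E'
from h import *
c=cam("wrist"); print(proj(c,[460,379,9])); bolt(c,(460,379))
rel([459,378,60],Rdown(135)); print(r.observe()["joint_pos"].round(2))
E
```

```text
time: 18.25
tool_pos: [451.1, 364.3, 145.5]
tcp_rot: [-0.382, 0.924, 0.001, -0.002]
contact_force: [1.9, -0.2, 0.6]
width: 0.9
finger_force: 0.0
[330.  249.6]
blob [ 311  208   30   77 1434] ctr [462.8 377.2] axis -136.5 ends [483.4 396.8] [438.1 353.7] width lo/hi 23.2 12.0
blob [ 429  292   47   63 1014] ctr [430.5 500.4] axis 78.0 ends [423.5 467.1] [436.1 526.8] width lo/hi 9.2 26.4
shift [-0.0166  0.0046  0.0866] rot [ 0.1 -0.  -0.3] [-1.000e-01 -2.000e-01  1.797e+02] q6 -0.22 t 18.3
[ 0.56  0.19  0.08  1.47  0.   -0.22]
```

```bash
python3 -m pendant '[-0.021,0.001,0.087,0,0,1.2,0.6,-0.021,0.001,0.087,0,0,1.2,0.6,-0.021,0.001,0.087,0,0,1.2,0.6,-0.021,0.001,0.087,0,0,1.2,0.6,-0.021,0.001,0.087,0,0,1.2,0.6]'
python3 - <<'E'
from h import *
rel([465,379.5,4],Rdown(133.6))
E
```

```text
time: 18.72
tool_pos: [463.0, 376.6, 61.2]
tcp_rot: [-0.37, 0.929, 0.001, -0.001]
contact_force: [-0.1, -1.0, -0.1]
width: 0.602
finger_force: 0.0
shift [-0.0035  0.0006  0.0572] rot [ 0.1 -0.  -0.1] [-1.000e-01 -2.000e-01  1.799e+02] q6 -0.19 t 18.72
```

```bash
python3 -m pendant '[-0.003,0,0.035,0,0,0,0.6,-0.003,0,0.057,0,0,0,0.6,-0.003,0,0.057,0,0,0,0.3,-0.003,0,0.057,0,0,0,0,-0.003,0,0.057,0,0,0,0]' 50
python3 -m pendant '[0,0,0,0,0,0,0,0,0,0,0,0,0,0,0,0,0,0,0,0,0,0,0,-0.03,0,0,0,0,0,0,-0.06,0,0,0,0]'
python3 -m pendant '[0,0,-0.08,0,0,0,0,0,0,-0.08,0,0,0,0,0,0,-0.08,0,0,0,0,0,0,-0.08,0,0,0,0,0,0,-0.08,0,0,0,0]'
python3 - <<'E'
from h import *
rel([480,-75,140],Rdown(90,40,0)); print(r.observe()["joint_pos"].round(2))
E
```

```text
time: 19.13
tool_pos: [466.5, 380.4, 5.5]
tcp_rot: [-0.371, 0.929, 0.001, 0.001]
contact_force: [0.1, -0.5, 0.9]
width: 0.18
finger_force: 0.3
time: 19.55
tool_pos: [463.5, 378.6, 60.9]
tcp_rot: [-0.371, 0.929, 0.0, -0.004]
contact_force: [0.5, 0.8, 0.1]
width: 0.136
finger_force: 48.9
time: 19.97
tool_pos: [465.8, 379.9, 142.6]
tcp_rot: [-0.371, 0.929, 0.001, -0.001]
contact_force: [0.2, -0.9, -1.1]
width: 0.138
finger_force: 48.8
shift [ 0.303  -0.3395  0.0022] rot [ 15.3 -38.1  41.7] [  47.3   19.  -129.6] q6 -0.19 t 19.97
[ 0.57  0.25  0.14  1.47  0.   -0.19]
```

```bash
python3 -m pendant '[0.303,-0.3395,0.002,15.3,-38.1,41.7,0,0.303,-0.3395,0.002,15.3,-38.1,41.7,0,0.303,-0.3395,0.002,15.3,-38.1,41.7,0,0.303,-0.3395,0.002,15.3,-38.1,41.7,0,0.303,-0.3395,0.002,15.3,-38.1,41.7,0]'
python3 - <<'E'
from h import *
rel([480,-80,138],Rdown(90,40,0)); print(r.observe()["joint_pos"].round(2))
E
```

```text
time: 20.38
tool_pos: [470.4, 169.4, 137.6]
tcp_rot: [-0.148, 0.966, -0.001, 0.213]
contact_force: [-0.3, -1.1, 1.0]
width: 0.139
finger_force: 48.9
shift [ 0.0628 -0.2413 -0.0117] rot [  5.7 -15.   16. ] [  21.5    8.3 -162.4] q6 -0.08 t 20.38
[ 0.23 -0.5  -0.62  1.02 -0.04 -0.08]
```

```bash
python3 -m pendant '[0.063,-0.241,-0.012,5.7,-15,16,0,0.063,-0.241,-0.012,5.7,-15,16,0,0.063,-0.241,-0.012,5.7,-15,16,0,0.063,-0.241,-0.012,5.7,-15,16,0,0.063,-0.241,-0.012,5.7,-15,16,0]'
python3 - <<'E'
from h import *
R=Rdown(90,40,0)
rel([540,-81,98],R);rel([623,-81,90],R)
E
```

```text
time: 20.8
tool_pos: [476.3, -36.3, 134.3]
tcp_rot: [-0.002, 0.94, 0.003, 0.34]
contact_force: [1.4, 0.5, -0.4]
width: 0.136
finger_force: 48.9
shift [-0.0256 -0.0452  0.0683] rot [ 0.4 -0.2  0.2] [   0.3    0.6 -179.8] q6 -0.3 t 20.8
shift [-0.0843 -0.0458  0.1276] rot [ 0.4 -0.2  0.2] [   0.3    0.6 -179.8] q6 -0.3 t 20.8
```

```bash
python3 -m pendant '[-0.026,-0.045,0.068,0,0,0,0,-0.026,-0.045,0.068,0,0,0,0,-0.055,-0.046,0.098,0,0,0,0,-0.084,-0.046,0.128,0,0,0,0,-0.084,-0.046,0.128,0,0,0,0]'
python3 - <<'E'
from h import *
R=Rdown(90,40,0)
rel([623,-81,48],R)
E
```

```text
time: 21.22
tool_pos: [627.9, -82.4, 87.0]
tcp_rot: [-0.001, 0.942, 0.003, 0.336]
contact_force: [-0.8, 0.5, -1.2]
width: 0.14
finger_force: 49.1
shift [0.0285 0.0012 0.0271] rot [ 0.4 -0.7 -0. ] [ -1.1  -0.6 180. ] q6 -0.27 t 21.22
```

```bash
python3 -m pendant '[0.0285,0.001,0.027,0,0,0,0,0.0285,0.001,0.027,0,0,0,0,0.0285,0.001,0.027,0,0,0,0,0.0285,0.001,0.027,0,0,0,0.4,0.0285,0.001,0.027,0,0,0,0.4]'
python3 -m pendant '[0,0,0,0,0,0,0.4,-0.015,0,-0.017,0,0,0,0.4,-0.029,0,-0.034,0,0,0,0.4,0,0,-0.064,0,0,0,0.4,0.024,0,-0.092,0,0,0,0.4]'
python3 -m pendant '[0.03,0,-0.065,0,0,0,0,0.03,0,-0.065,0,0,0,0,0.03,0.05,-0.065,0,0,0,0,0.03,0.09,-0.065,0,0,0,0,0.03,0.13,-0.065,0,0,0,0]'
python3 - <<'E'
from h import *
cv2.imwrite("pics/s5.png",np.vstack([cv2.resize(c["color"][a:a+75,b:b+200][:,:,::-1],None,fx=4,fy=4,interpolation=2) for c,a,b in((cam("side"),200,235),(cam("scene"),240,220))]))
rel([447,137,100],Rdown(90)); print(r.observe()["joint_pos"].round(2))
E
```

```text
time: 21.63
tool_pos: [624.9, -81.8, 62.4]
tcp_rot: [-0.003, 0.938, 0.0, 0.346]
contact_force: [-0.8, -0.0, 1.2]
width: 0.392
finger_force: 0.0
time: 22.05
tool_pos: [547.0, -82.3, 118.5]
tcp_rot: [-0.003, 0.938, -0.0, 0.345]
contact_force: [-1.4, -0.8, 0.5]
width: 0.4
finger_force: 0.0
time: 22.47
tool_pos: [481.5, 40.3, 149.9]
tcp_rot: [0.002, 0.937, -0.001, 0.348]
contact_force: [1.1, 0.9, 0.4]
width: 0.001
finger_force: 0.0
shift [0.0553 0.0848 0.0168] rot [ 0.6 40.5  1.2] [ -62.     0.9 -167.7] q6 -0.07 t 22.57
[-0.07 -0.91 -0.93  0.85  0.06 -0.07]
```

View pics/s5.png

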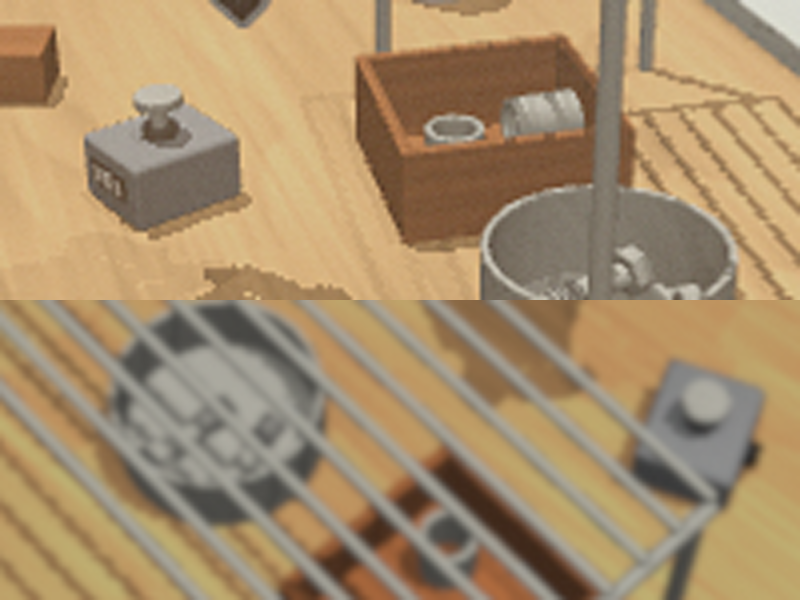

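```bash
python3 -m pendant '[0.055,0.085,0.017,0.6,40.5,1.2,0,0.055,0.085,0.017,0.6,40.5,1.2,0,0.055,0.085,0.017,0.6,40.5,1.2,0,0.055,0.085,0.017,0.6,40.5,1.2,0,0.055,0.085,0.017,0.6,40.5,1.2,0]'
python3 - <<'E'
from h import *
c=cam("wrist"); s=cam("scene")
print(at(s,396.4,264.5,65))
h=cv2.cvtColor(c["color"],cv2.COLOR_RGB2HSV); print(proj(c,[447,137,65]))
rel([447,137,72],Rdown(90))
E
```

```text
time: 22.98
tool_pos: [449.8, 130.0, 98.5]
tcp_rot: [0.006, 0.999, 0.0, 0.038]
contact_force: [-0.1, -0.2, 1.3]
width: 0.003
finger_force: 0.0
[445.5 138.7  65. ]
[339.7 263.8]
shift [0.0074 0.0087 0.021 ] rot [-0.1  3.9 -0.9] [  6.2   0.2 179. ] q6 0.16 t 23.08
```

```bash
python3 -m pendant '[0.0075,0.007,0.02,0,4,-1,0,0.0075,0.007,0.02,0,4,-1,0,0.0075,0.007,0.02,0,4,-1,0,0.0075,0.007,0.02,0,4,-1,0,0.0075,0.007,0.02,0,4,-1,0]'
python3 -m pendant '[0,0,0.004,0,0,0,0,0,0,0.007,0,0,0,0,0,0,0.01,0,0,0,0,0,0,0.012,0,0,0,0,0,0,0.012,0,0,0,0]'
```

```text
time: 23.5
tool_pos: [443.0, 135.0, 77.4]
tcp_rot: [-0.001, 1.0, -0.0, 0.005]
contact_force: [0.5, 0.4, -0.1]
width: 0.005
finger_force: 0.0
time: 23.92
tool_pos: [442.5, 135.1, 63.1]
tcp_rot: [-0.001, 1.0, -0.001, 0.003]
contact_force: [-0.9, 0.3, 3.8]
width: 0.0
finger_force: 1.6
```

```bash
python3 -m pendant '[0,0,0.002,0,0,0,0,0,0,0.003,0,0,0,0,0,0,0.004,0,0,0,0,0,0,0.005,0,0,0,0,0,0,0.005,0,0,0,0]'
python3 -m pendant '[0,0,0.001,0,0,0,0,0,0,0.002,0,0,0,0,0,0,0.002,0,0,0,0,0,0,0.002,0,0,0,0,0,0,0.002,0,0,0,0]'
```

```text
time: 24.33
tool_pos: [442.5, 135.1, 58.3]
tcp_rot: [-0.001, 1.0, -0.001, 0.002]
contact_force: [-2.5, -0.3, 6.1]
width: 0.004
finger_force: 3.1
time: 24.75
tool_pos: [442.5, 135.1, 56.6]
tcp_rot: [-0.001, 1.0, -0.001, 0.002]
contact_force: [-2.3, -0.5, 7.1]
width: 0.004
finger_force: 3.6
```

```bash
python3 -m pendant '[0,0,0.001,0,0,0,0,0,0,0.001,0,0,0,0,0,0,0.001,0,0,0,0,0,0,0.001,0,0,0,0,0,0,0.001,0,0,0,0]'
python3 -m pendant '[0,0,0.001,0,0,0,0,0,0,0.001,0,0,0,0,0,0,0.001,0,0,0,0,0,0,0.001,0,0,0,0,0,0,0.001,0,0,0,0]'
```

```text
time: 25.17
tool_pos: [442.5, 135.1, 55.8]
tcp_rot: [-0.001, 1.0, -0.001, 0.002]
contact_force: [-2.5, -0.6, 7.5]
width: -0.005
finger_force: 3.8
time: 25.58
tool_pos: [442.5, 135.1, 55.0]
tcp_rot: [-0.001, 1.0, -0.001, 0.002]
contact_force: [-3.4, -0.5, 8.2]
width: -0.002
finger_force: 4.5
```

```bash
python3 -m pendant '[0,0,0.001,0,0,0,0,0,0,0.001,0,0,0,0,0,0,0.001,0,0,0,0,0,0,0.001,0,0,0,0,0,0,0.001,0,0,0,0]'
python3 -m pendant '[0,0,0.001,0,0,0,0,0,0,0.001,0,0,0,0,0,0,0.001,0,0,0,0,0,0,0.001,0,0,0,0,0,0,0.001,0,0,0,0]'
```

```text
time: 26.0
tool_pos: [442.5, 135.1, 54.9]
tcp_rot: [-0.001, 1.0, -0.001, 0.003]
contact_force: [-4.3, -0.2, 12.9]
width: -0.0
finger_force: 6.7
time: 26.42
tool_pos: [442.6, 135.1, 54.9]
tcp_rot: [-0.001, 1.0, -0.001, 0.003]
contact_force: [-6.7, -1.7, 17.4]
width: 0.002
finger_force: 8.8
```

The tool has stopped at z 54.9 and the force is rising, up to 17 N, so the plunger is on its stop. I'll release it now.

```bash
python3 -m pendant '[0,0,-0.005,0,0,0,0,0,0,-0.02,0,0,0,0,0,0,-0.05,0,0,0,0,0,0,-0.07,0,0,0,0,0,0,-0.07,0,0,0,0]'
python3 -m pendant '[0,0,0,0,0,0,0,0,0,0,0,0,0,0,0,0,0,0,0,0,0,0,0,0,0,0,0,0,0,0,0,0,0,0,0]'
python3 -c "
from plant import r
print(r.job_done())"
```

```text
time: 26.83
tool_pos: [445.3, 135.7, 126.3]
tcp_rot: [-0.001, 1.0, -0.0, 0.006]
contact_force: [1.1, 0.3, -0.1]
width: 0.002
finger_force: 0.0
time: 27.25
tool_pos: [441.3, 135.1, 120.5]
tcp_rot: [-0.001, 1.0, -0.001, 0.001]
contact_force: [0.1, 0.2, -0.6]
width: 0.0
finger_force: 0.0
the job is handed in; nothing more can be done
None
```

I handed the job in at about 27 s: both bolts are in the tin, both sleeves are in the crate, and the plunger was pressed to its stop at about 17 N and then released. The hand-in call gave no verdict.

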